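# Refit the feed roller in its slotted stand

## Task

Lift the rubber feed roller off its wooden cradle and set its axle into the open slots of the metal stand, then press it down past the spring catches until both ends of the axle lie fully home on the bottoms of the slots. Press firmly but do not drop, hammer or force it, leave the roller resting there free, and do not disturb the other things on the bench.

Things in the scene. Friction and masses are not known exactly. Their poses are not given: they have to be found in the camera images.
- roller_mid (a point): Centre of the loose feed roller: a dark rubber drum 50 mm in diameter and 90 mm long on a plain steel axle 10 mm in diameter and 190 mm long, 0.25 to 0.5 kg. Its y axis runs along the axle. It starts lying level on the cradle with its axle 37 mm above the bench; both ends are alike, so either way round is right.
- roller_end_a (a point): Centre of one end face of the axle, 95 mm from roller_mid along its +y. The steel stub reaches 50 mm out of the drum.
- roller_end_b (a point): Centre of the other end face of the axle, 95 mm from roller_mid along its -y.
- stand: Roller stand, fixed: grey base 110 x 150 mm, two aluminium cheeks 8 mm thick, 64 wide along x, at y = +53 and -53, 98 mm free between them, tops 110 mm high. Each has a vertical slot at x = 0, 12 wide, open at the top, flared to 31 over the last 14 mm. Steel guard rails (top 83 mm high, at x = +32 and -32) pass 3 mm from the seated drum: no room for fingers there. Origin: centre of the underside, z up.
- seat_left (a point): Place of the axle's centre line when fully down in the slot of the cheek at the stand's +y, in mid-cheek: 75 mm above the bench, 5 mm above the flat slot bottom. Axes as the stand's.
- seat_right (a point): The same place in the cheek at the stand's -y. Axes as the stand's.
- catch_nose (a point): Round nose (radius 6 mm) of the spring catch in the -y cheek; the +y cheek has one too. From +x it stands 4 mm into the slot, centred 87 mm above the bench. An axle set in gently stops on the noses, centre line about 93 mm high; each end must then be pushed down with about 6 to 16 N until it snaps past and lies on the slot bottom.
- cradle: Plywood cradle fixed to the bench, 90 x 110 x 6 mm, with four wooden chocks (17 mm high) on which the ends of the drum rest; the middle 58 mm of the drum's length is free for fingers on both sides. Origin at the centre of its underside, y along the roller lying on it.
- brush: Bystander, to be left alone: lead-blacking brush, wooden back, 24 x 130 x 26 mm, lying beside the stand; origin at the centre of its underside.
- reel: Bystander, to be left alone: reel of solder wire, 60 mm across, 30 mm high, in front of the stand; origin at the centre of its underside.
- fid: Bystander, to be left alone: wooden fid (blunt smoothing stick), 157 x 22 x 10 mm, behind the cradle; origin at the centre of its underside.
- cutter: Bystander, to be left alone: pencil-shaped glass cutter, 145 x 14 x 14 mm, in front of the cradle; origin at the centre of its underside.
- block: Bystander, to be left alone: small wooden block, 32 x 60 x 22 mm, at the back; origin at the centre of its underside.
- stone: Bystander, to be left alone: grey sharpening stone on a wooden backing, 40 x 112 x 14 mm, at the back; origin at the centre of its underside.

How it is judged (in metres and radians):
On the way:
1. the roller is lifted well clear of the cradle (height (world z) of roller_mid above 0.1 m), for 0.1 s.
At the end, for the whole second after the job is handed in: Both ends of the axle lie on the bottoms of the two slots (axle ends 71 to 78 mm above the stand's underside, within 6 mm of the slot line; roller centred between the cheeks within 8 mm), released and at rest (z of roller_end_a in the frame of stand between 0.071 and 0.078 m and x of roller_end_a in the frame of stand between -0.006 and 0.006 m and z of roller_end_b in the frame of stand between 0.071 and 0.078 m and x of roller_end_b in the frame of stand between -0.006 and 0.006 m and y of roller_mid in the frame of stand between -0.008 and 0.008 m and linear speed of roller below 0.02 m/s and angular speed of roller below 0.5 rad/s); the robot touches nothing.
It fails at once if the roller is hammered or forced into the stand (over 80 N between them) (contact force between roller and stand above 80 N).
It fails at once if the roller is dropped into the stand (falling faster than 0.75 m/s close to it) (linear speed of roller above 0.75 m/s and distance between roller_mid and stand below 0.15 m).
It fails at once if one of the bystanders (brush, reel, fid, cutter, block, stone) is knocked out of place (over 30 mm) (distance of any of brush, reel, fid, cutter, block, stone from where it was at the start of the episode above 0.03 m).
It also fails if it takes over 51 s, if anything falls off the work surface, if the arm or the gripper's body presses on something with over 40 N, if the wrist force passes 120 N, or if a joint passes its speed limit or range.

## Robot

A 6-joint arm with a two-finger parallel gripper is mounted at the origin on a cart in front of the work surface, level with it; the furniture and walls round the work are solid. World frame = base frame: x ahead of the robot, y to its left, z up, the work surface at z = 0. Lengths are in m, angles in degrees, forces in N, time in s.
With the tool pointing down it reaches from about 0.25 to 0.725 m from the base axis. Payload 9.7 kg.
Tool frame: the origin (TCP) lies at the centre of the arm's flange, where the gripper is bolted on; the fingertips stand 173 mm ahead of it and the grasp point (between the pads) lies bot.grip_depth ahead of it (bot.grip_depth is the distance from the TCP to the grasp point, in m); z points along the fingers, y is the direction in which the jaws open and shut (so a half turn about z gives the same grasp; the last joint's range is limited). The gripper opens to 85 mm and grips with 20 to 120 N. Pads are 22 mm wide; open, the fingers measure 114 mm over their backs; the gripper's body (76 mm by 85 mm) begins 54 mm behind the grasp point. The pads swing forward as they close: fully open they stand 13 mm farther back than shut.
Start: joints at [-65.088, 4.979, 10.078, 95.1, 0, 90], TCP at [0.232, -0.499, 0.405] pointing down, gripper open.
Joint ranges: [-179.16, 179.16], [-48.56, 103.87], [-65.8, 70.77], [-126.05, 130.52], [-82.76, 87.17], [-180, 180]. Speed limits (degrees/s): [127.2, 127.2, 147.25, 180, 180, 180].

## Interface

Orientations are given as [roll, pitch, yaw] about the fixed x, y, z axes, in that order (R = Rz(yaw) Ry(pitch) Rx(roll)).
In Python, from workcell import status, viewer, bot gives the robot as it stands. The module is installed in compiled form; this text tells all that it offers.
- The arm moves only by the tool move_arm, never from a script. Its argument "commands" is a list of rows, each an object with "claw": the gripper's target within -1 to 1 (fully open at 1, half-way at 0, shut at -1); "travel": the shift along the tool's x, y, z in cm, a list of three; "turn": the turn about the tool's z in degrees. A call has 1 to 5 rows; each row shifts and turns the commanded pose from where the row before left it, along the tool's axes as they then stand; what a row does not reach is not made up. A row lasts 1/12 s, in which the tool goes at most 41.7 mm and 7.16 degrees, less where a joint would pass 70% of its speed; a pose out of reach is approached as far as the arm can. A call is refused whole if a number of a shift passes 4.17 or a number of a turn 7.16, either way. A call with a gripper value outside its range is refused whole. The fingers move at their own pace and stop on an object; "squeeze" is the grip in N (left out, the last holds). Time passes only in rows, so rows that do not move let the fingers close. It gives the time, the measured TCP pose, the force and the opening at its end, in the units of the state.
- status.get_obs(): the state, without advancing time (a new reading comes with each control period).
- viewer.camera(name): name is "side" or "top"; returns the picture (384x512x3 uint8, blue, green, red); there is no depth.
- viewer.camera_params(name): a dict with "camera_matrix" (3x3 intrinsics, pixels), "xyz" and "rotation" of the camera in the world. Camera axes: x right, y up, looking along -z (the intrinsics and any distortion apply to the point x, -y, -z); pixel columns grow to the right and rows downward; lengths in m; the calibration is good to about 2 mm. A picture is of the moment at which its call begins. camera_params takes no time and is no camera call.
- bot.job_done(): hands the job in, once; it reports no verdict.
The state is a dict: "time": time; "q": joint angles; "qd": joint speeds; "joint_efforts": joint torques, N m; "ee_pos": TCP position; "tcp_rot": TCP orientation; "wrist_force": force on the tool from outside, world axes, zero at the start; "torque": the same for the moment, N m; "opening": finger opening in m.
Only numpy, scipy, OpenCV 4.12 (cv2) and the standard library are available. Lean on these libraries where they do the work, as an engineer would, in place of code of your own. Each camera call takes 0.05 s, during which the arm holds its last target.

## Working session

There is one attempt and no reset: what is moved stays moved. The work goes in short steps, Python scripts to look and compute and a tool call to move; the robot and the scene stay as the last step left them, time stands still between calls to the robot, and variables do not carry over. Pictures are saved under pics/ and viewed, and the job is handed in when it is done.

Besides the shell and the picture viewer there is one more tool, called as name(argument=value, ...) on one line, values as JSON. move_arm: Moves the arm, as the interface text tells. Its arguments: {"type":"object","properties":{"commands":{"type":"array"},"squeeze":{"type":"number"}},"required":["commands"]}

```bash
mkdir -p pics; cat > h.py <<'E'
import numpy as np, cv2
from workcell import status, viewer, bot
def snap(n,f):
    im=viewer.camera(n); cv2.imwrite(f'pics/{f}.png',im); return im
def ray(n,u,v):
    p=viewer.camera_params(n);K=np.array(p['camera_matrix']);R=np.array(p['rotation'])
    d=np.linalg.inv(K)@np.array([u,v,1.]); d=R@np.array([d[0],-d[1],-d[2]])
    return np.array(p['xyz']),d
def at(n,u,v,z):
    o,d=ray(n,u,v); return o+d*(z-o[2])/d[2]
def proj(n,P):
    p=viewer.camera_params(n);K=np.array(p['camera_matrix']);R=np.array(p['rotation'])
    c=R.T@(np.array(P)-np.array(p['xyz'])); c=K@np.array([c[0],-c[1],-c[2]]); return c[:2]/c[2]
E
python3 - <<'E'
from h import *
for n in('top','side'):
    snap(n,n+'0'); print(n,viewer.camera_params(n))
o=status.get_obs(); print(o, bot.grip_depth)
E
```

```text
top {'camera_matrix': array([[376.88282264,   0.        , 253.37569882],
       [  0.        , 376.88282264, 188.06749076],
       [  0.        ,   0.        ,   1.        ]]), 'xyz': array([0.3892782 , 0.0272336 , 1.05329212]), 'rotation': array([ 1.21495126e+01, -6.86128139e-02, -9.11868036e+01])}
side {'camera_matrix': array([[491.76170218,   0.        , 257.0481111 ],
       [  0.        , 491.76170218, 194.94138714],
       [  0.        ,   0.        ,   1.        ]]), 'xyz': array([0.56139402, 0.9660638 , 0.89956426]), 'rotation': array([ 4.97693422e+01,  1.31956354e-01, -1.78448639e+02])}
{'time': 0.1, 'q': array([-6.50898218e+01,  5.00810736e+00,  1.00386180e+01,  9.50999871e+01,
       -9.76106777e-04,  9.00014581e+01]), 'qd': array([ 0.03827641, -0.05573929,  0.1040185 ,  0.1139953 , -0.02962454,
        0.03036432]), 'joint_efforts': array([ 2.24669930e-03, -5.21560800e+01,  4.65653872e+01,  1.60246447e-02,
        8.24556969e-05,  1.65052671e-05]), 'ee_pos': array([ 0.23165627, -0.49883316,  0.40404895]), 'tcp_rot': array([-1.79930524e+02,  9.77874094e-04,  2.49087213e+01]), 'wrist_force': array([-0.50178472,  0.20169965,  0.62142083]), 'torque': array([ 0.01537376, -0.01463553, -0.05497352]), 'opening': 0.0854517601090315} 0.1547
```

```bash
sed -i "s/np.array(p\['rotation'\])/Rot.from_euler('xyz',p['rotation'],degrees=True).as_matrix()/; 1a from scipy.spatial.transform import Rotation as Rot" h.py
python3 - <<'E'
import cv2
for n in('top','side'):
    im=cv2.imread(f'pics/{n}0.png'); cv2.imwrite(f'pics/{n}0b.png',cv2.resize(im,(800,600),interpolation=cv2.INTER_CUBIC))
E
```

```text
(no output)
```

View pics/top0b.png

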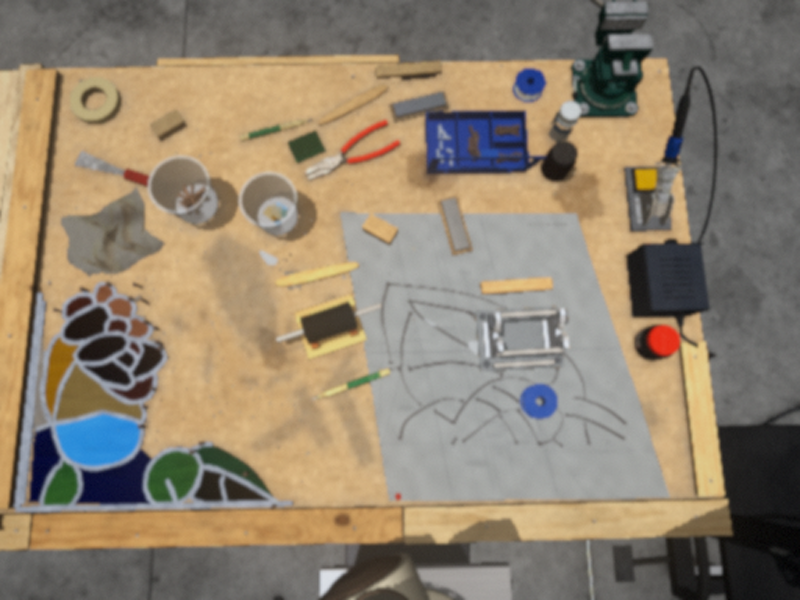

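View pics/side0b.png

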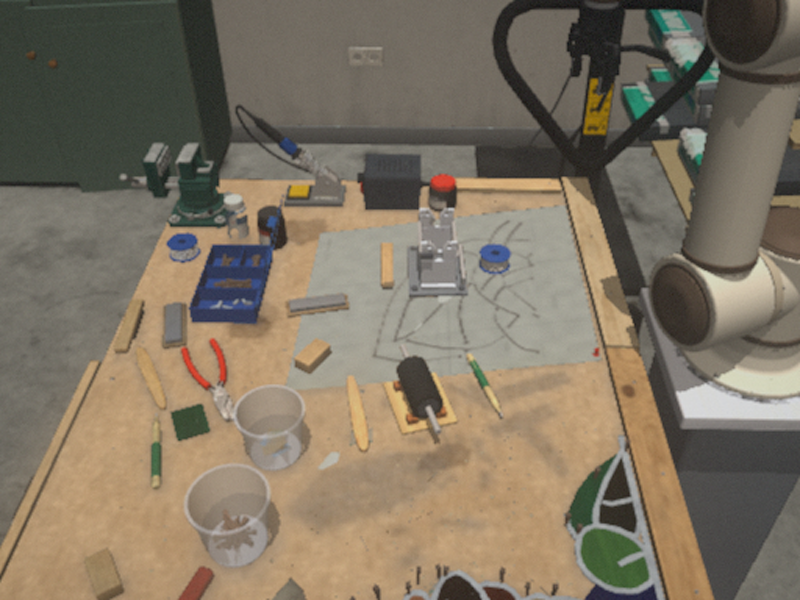

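```bash
python3 - <<'E'
import cv2
def crop(n,x0,y0,w,h,s,f):
    im=cv2.imread(f'pics/{n}0.png')[y0:y0+h,x0:x0+w]; im=cv2.resize(im,None,fx=s,fy=s,interpolation=cv2.INTER_CUBIC)
    for k in range(0,w,10):cv2.putText(im,str(x0+k) if k%20==0 else '',(k*s,10),0,.35,(0,0,255),1); cv2.line(im,(k*s,12),(k*s,18),(0,0,255),1)
    for k in range(0,h,10):cv2.putText(im,str(y0+k),(0,k*s+4),0,.35,(0,0,255),1)
    cv2.imwrite(f'pics/{f}.png',im)
crop('top',170,175,80,60,10,'tr'); crop('top',295,180,80,60,10,'ts')
crop('side',235,210,80,80,7,'sr'); crop('side',250,125,60,70,8,'ss')
E
```

```text
(no output)
```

View pics/tr.png

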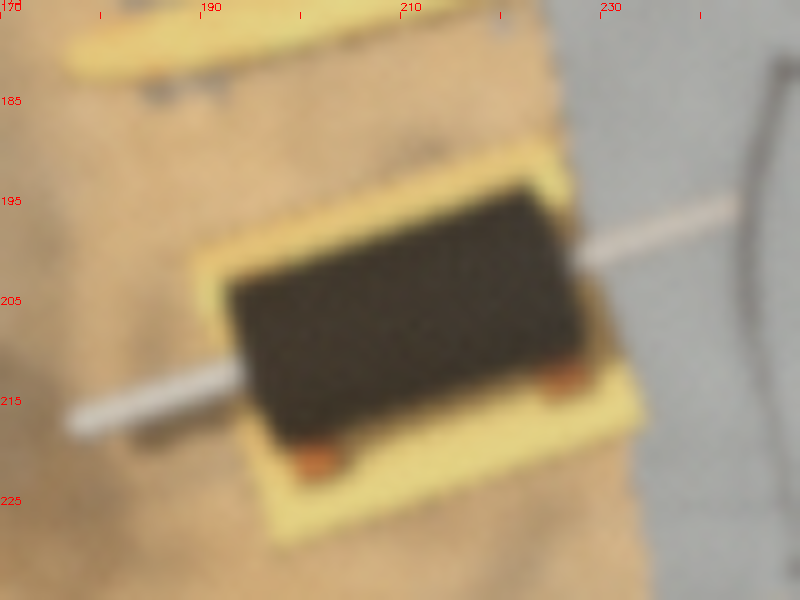

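View pics/ts.png

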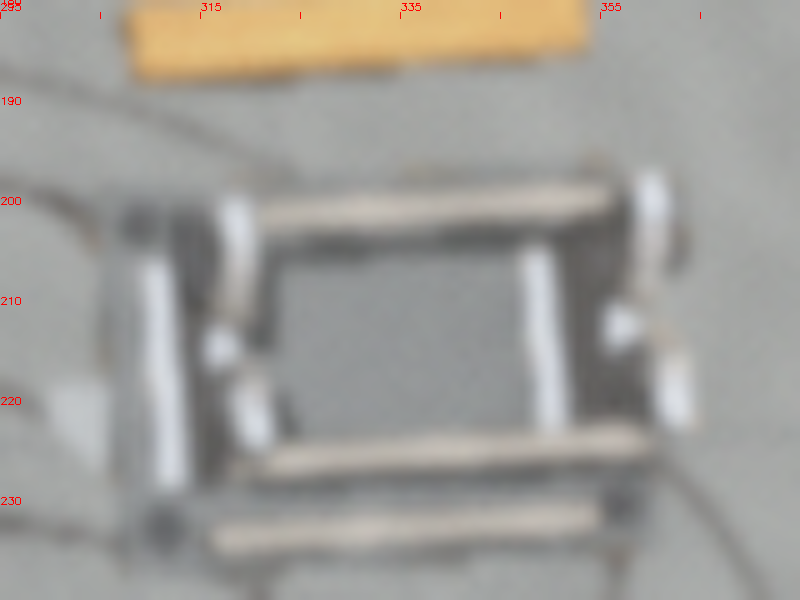

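View pics/sr.png

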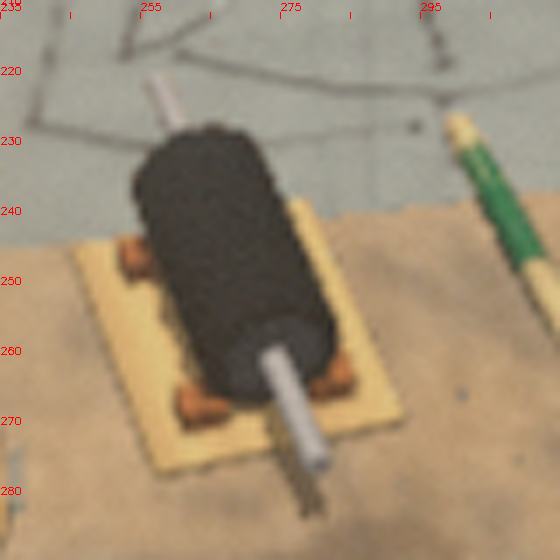

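View pics/ss.png

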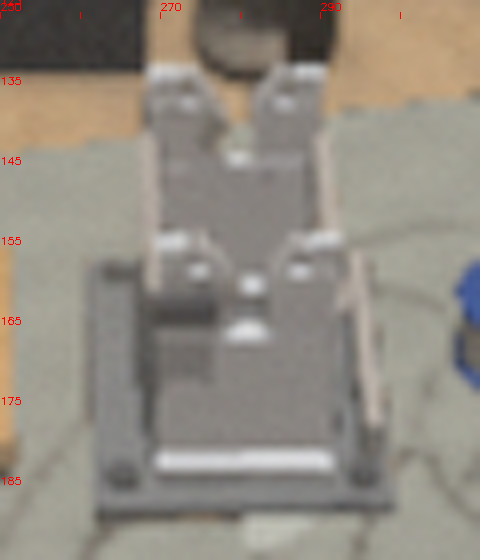

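```bash
cat > fit.py <<'E'
from h import *
from scipy.optimize import least_squares
ap=[at('top',177,217,.037),at('top',244.5,195.2,.037),at('side',280.5,276,.037),at('side',256.5,221,.037)]
for a in ap: print(a.round(4))
print('len',np.linalg.norm(ap[0]-ap[1]),np.linalg.norm(ap[2]-ap[3]))
# triangulate ends
def tri(*obs):
    A=np.zeros((3,3));b=np.zeros(3)
    for n,u,v in obs:
        o,d=ray(n,u,v);d=d/np.linalg.norm(d);M=np.eye(3)-np.outer(d,d);A+=M;b+=M@o
    return np.linalg.solve(A,b)
print('tri',tri(('top',177,217),('side',280.5,276)),tri(('top',244.5,195.2),('side',256.5,221)))
# drum corners/ silhouette: fit roller pose
obsr=[('top',177,217,95),('top',244.5,195.2,-95),('side',280.5,276,95),('side',256.5,221,-95)]
def rr(p):
    r=[]
    for n,u,v,s in obsr:
        P=[p[0]-np.sin(p[2])*s/1e3,p[1]+np.cos(p[2])*s/1e3,.037]; r+=list(proj(n,P)-[u,v])
    return r
s=least_squares(rr,[.45,.1,0]);print('roller',s.x,np.degrees(s.x[2]),np.round(s.fun,1))
# stand
obs=[('top',318.5,199.5,(32,53,110)),('top',321,225,(-32,53,110)),('top',360,197,(32,-53,110)),('top',363,223,(-32,-53,110)),
('side',268.5,155,(32,53,110)),('side',292.5,154.5,(-32,53,110)),('side',268.5,134,(32,-53,110)),('side',290.5,134,(-32,-53,110))]
def rs(p):
    r=[];c,sn=np.cos(p[2]),np.sin(p[2])
    for n,u,v,P in obs:
        P=np.array(P)/1e3; W=[p[0]+c*P[0]-sn*P[1],p[1]+sn*P[0]+c*P[1],P[2]]; r+=list(proj(n,W)-[u,v])
    return r
t=least_squares(rs,[.45,-.2,0]);print('stand',t.x,np.degrees(t.x[2]),np.round(t.fun,1))
E
python3 fit.py
```

```text
[0.532  0.2303 0.037 ]
[0.5885 0.0463 0.037 ]
[0.53   0.2307 0.037 ]
[0.5896 0.05   0.037 ]
len 0.19249927544695825 0.19028489856576297
tri [0.53096446 0.2304464  0.03699566] [0.58943838 0.04630472 0.03343054]
roller [0.55991231 0.13913766 0.30950398] 17.733271682293342 [ 0.2  0.4 -0.9 -0.1 -0.4 -0.4  0.3 -0.4]
stand [ 0.52886974 -0.19620022  0.02895088] 1.658763289510177 [-0.3 -0.1 -0.6 -0.5 -0.4  0.4 -0.6 -0.6  0.8 -1.   0.1 -0.6  0.1 -1.1
 -0.  -1.2]
```

move_arm(commands=[{"claw":1,"travel":[0,0,0.6],"turn":-7},{"claw":1,"travel":[0,0,0.6],"turn":-7},{"claw":1,"travel":[0,0,0.6],"turn":-7},{"claw":1,"travel":[0,0,0.6],"turn":-7},{"claw":1,"travel":[0,0,0.6],"turn":-7}], squeeze=40)

```text
time: 0.52
ee_pos: [0.2317, -0.4988, 0.374]
tcp_rot: [-180.0, -0.0, 60.3]
wrist_force: [0.8, -0.3, -0.1]
opening: 0.0855
```

move_arm(commands=[{"claw":1,"travel":[0,0,0.6],"turn":-7},{"claw":1,"travel":[0,0,0.6],"turn":-7},{"claw":1,"travel":[0,0,0.6],"turn":-7},{"claw":1,"travel":[0,0,0.6],"turn":-7},{"claw":1,"travel":[0,0,0.6],"turn":-7}])

```text
time: 0.93
ee_pos: [0.2316, -0.4988, 0.3439]
tcp_rot: [-180.0, -0.0, 95.3]
wrist_force: [0.3, 0.5, -0.4]
opening: 0.0855
```

move_arm(commands=[{"claw":1,"travel":[0,0,0.6],"turn":-7},{"claw":1,"travel":[0,0,0.6],"turn":-5.7},{"claw":1,"travel":[0,0,0],"turn":0}])

```text
time: 1.18
ee_pos: [0.2316, -0.4986, 0.3311]
tcp_rot: [-180.0, -0.1, 107.9]
wrist_force: [0.1, 0.5, -0.9]
opening: 0.0854
```

```bash
cat >> h.py <<'E'
def to(x,y,z=None,yaw=None):
    o=status.get_obs();p=np.array(o['ee_pos']);R=Rot.from_euler('xyz',o['tcp_rot'],degrees=True).as_matrix()
    t=np.array([x,y,p[2] if z is None else z])
    print('t',round(o['time'],2),'pos',p.round(4),'rot',np.round(o['tcp_rot'],2),'op',round(o['opening'],4),'F',np.round(o['wrist_force'],1))
    d=R.T@(t-p)*100; print('travel cm',d.round(2),'rows',np.abs(d).max()/4.1)
    if yaw is not None: print('turn',round(o['tcp_rot'][2]-yaw,2))
E
python3 -c "
from h import *
to(.56,.139,.33,107.6)"
```

```text
t 1.18 pos [ 0.2316 -0.4986  0.3311] rot [-1.7998e+02 -1.4000e-01  1.0786e+02] op 0.0854 F [ 0.1  0.5 -0.9]
travel cm [50.61 50.82  0.22] rows 12.395312786961492
turn 0.26
```

move_arm(commands=[{"claw":1,"travel":[2.8,2.8,0],"turn":0.3},{"claw":1,"travel":[2.8,2.8,0],"turn":0},{"claw":1,"travel":[2.8,2.8,0],"turn":0},{"claw":1,"travel":[2.8,2.8,0],"turn":0},{"claw":1,"travel":[2.8,2.8,0],"turn":0}])

```text
time: 1.6
ee_pos: [0.3237, -0.3218, 0.3329]
tcp_rot: [180.0, 0.0, 107.0]
wrist_force: [1.6, -0.1, 0.3]
opening: 0.0851
```

move_arm(commands=[{"claw":1,"travel":[2.8,2.8,0],"turn":0},{"claw":1,"travel":[2.8,2.8,0],"turn":0},{"claw":1,"travel":[2.8,2.8,0],"turn":0},{"claw":1,"travel":[2.8,2.8,0],"turn":0},{"claw":1,"travel":[2.8,2.8,0],"turn":0}])

```text
time: 2.02
ee_pos: [0.4158, -0.1462, 0.3332]
tcp_rot: [180.0, 0.0, 107.1]
wrist_force: [1.3, -1.6, -0.5]
opening: 0.0853
```

move_arm(commands=[{"claw":1,"travel":[2.8,2.8,0],"turn":0},{"claw":1,"travel":[2.8,2.8,0],"turn":0},{"claw":1,"travel":[2.8,2.8,0],"turn":0},{"claw":1,"travel":[2.8,2.8,0],"turn":0},{"claw":1,"travel":[2.8,2.8,0],"turn":0}])

```text
time: 2.43
ee_pos: [0.5079, 0.0293, 0.333]
tcp_rot: [180.0, 0.0, 107.1]
wrist_force: [1.1, -1.2, -0.0]
opening: 0.0856
```

```bash
python3 -c "
from h import *
to(.56,.139,.28,107.6)"
```

```text
t 2.43 pos [0.5079 0.0293 0.333 ] rot [1.7998e+02 1.0000e-02 1.0710e+02] op 0.0856 F [ 1.1 -1.2 -0. ]
travel cm [8.95 8.2  5.3 ] rows 2.183883600372697
turn -0.5
```

move_arm(commands=[{"claw":1,"travel":[2.5,2.4,1.5],"turn":-0.4},{"claw":1,"travel":[2.5,2.4,1.5],"turn":0},{"claw":1,"travel":[2.5,2.4,1.5],"turn":0},{"claw":1,"travel":[0.8,0.7,0.8],"turn":0},{"claw":1,"travel":[0,0,0],"turn":0}])

```text
time: 2.85
ee_pos: [0.5579, 0.1324, 0.2771]
tcp_rot: [-179.8, -0.0, 107.7]
wrist_force: [-0.9, -0.2, -0.3]
opening: 0.0853
```

```bash
python3 -c "
from h import *
im=snap('top','t1');cv2.imwrite('pics/t1c.png',cv2.resize(im[160:250,150:270],None,fx=6,fy=6,interpolation=2))
im=snap('side','s1');cv2.imwrite('pics/s1c.png',cv2.resize(im[150:300,170:350],None,fx=4,fy=4,interpolation=2))
to(.56,.139,.20,107.6)"
```

```text
t 2.95 pos [0.5575 0.1301 0.2795] rot [-1.7992e+02  1.0000e-02  1.0764e+02] op 0.0856 F [-0.4 -0.6 -0.2]
travel cm [0.77 0.52 7.95] rows 1.9400251771717332
turn 0.04
```

View pics/s1c.png

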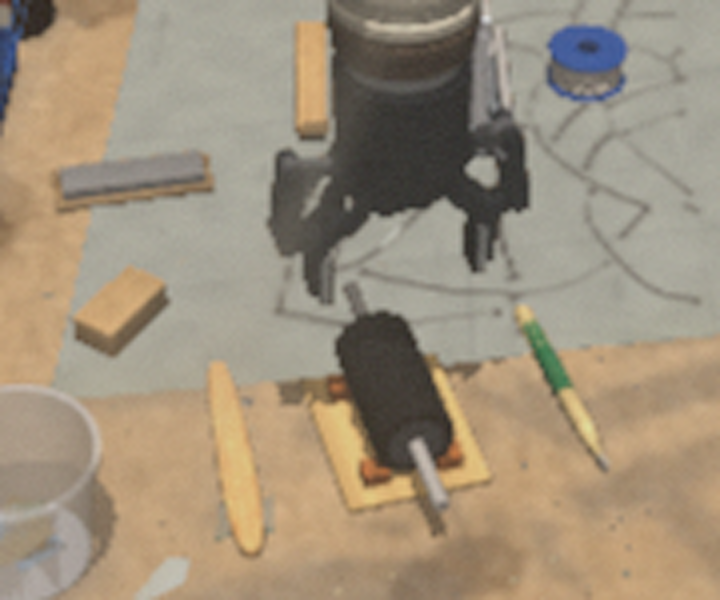

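move_arm(commands=[{"claw":1,"travel":[0.75,0.5,0],"turn":0},{"claw":1,"travel":[0,0,2],"turn":0},{"claw":1,"travel":[0,0,2],"turn":0},{"claw":1,"travel":[0,0,0],"turn":0},{"claw":1,"travel":[0,0,0],"turn":0}])

```text
time: 3.37
ee_pos: [0.5599, 0.1382, 0.2401]
tcp_rot: [-180.0, -0.0, 107.6]
wrist_force: [0.2, -0.0, 0.9]
opening: 0.0857
```

```bash
python3 -c "
from h import *
im=snap('side','s2');cv2.imwrite('pics/s2c.png',cv2.resize(im[180:300,210:330],None,fx=5,fy=5,interpolation=2))
to(.56,.139,.20,107.6)"
```

```text
t 3.42 pos [0.5603 0.1384 0.2411] rot [179.94   0.   107.63] op 0.0855 F [0.7 0.7 0.7]
travel cm [ 0.07 -0.01  4.11] rows 1.0023856454523004
turn 0.03
```

View pics/s2c.png

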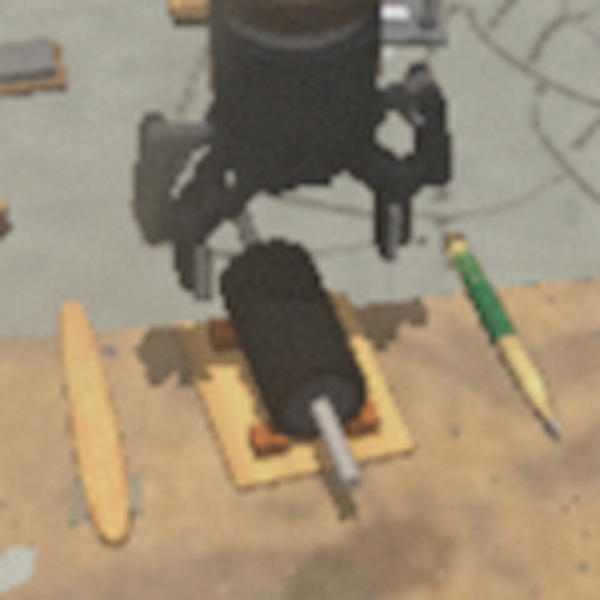

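```bash
python3 -c "
from h import *
c=np.array([.5603,.1384]);ty=np.array([np.cos(np.radians(17.6)),np.sin(np.radians(17.6))])
for z in(.07,.08,.09):
  for s in(.043,.055,-.043,-.055):
    print(z,s,(proj('side',[*(c+s*ty),z])).round(1))
print(proj('side',[.56,.139,.062]))
"
```

```text
0.07 0.043 [250.3 240.2]
0.07 0.055 [245.4 241.3]
0.07 -0.043 [284.9 233.1]
0.07 -0.055 [289.7 232.1]
0.08 0.043 [250.2 237.2]
0.08 0.055 [245.3 238.2]
0.08 -0.043 [285.1 230.1]
0.08 -0.055 [289.9 229.1]
0.09 0.043 [250.2 234.2]
0.09 0.055 [245.2 235.2]
0.09 -0.043 [285.2 227. ]
0.09 -0.055 [290.  226.1]
[267.83657836 239.18137188]
```

move_arm(commands=[{"claw":1,"travel":[0,0,2],"turn":0},{"claw":1,"travel":[0,0,2.1],"turn":0},{"claw":1,"travel":[0,0,0],"turn":0},{"claw":0,"travel":[0,0,0],"turn":0},{"claw":-0.3,"travel":[0,0,0],"turn":0}])

```text
time: 3.83
ee_pos: [0.5607, 0.1389, 0.2008]
tcp_rot: [179.9, 0.0, 107.7]
wrist_force: [0.9, 0.0, -0.1]
opening: 0.064
```

move_arm(commands=[{"claw":-0.6,"travel":[0,0,0],"turn":0},{"claw":-0.6,"travel":[0,0,0],"turn":0},{"claw":-0.6,"travel":[0,0,0],"turn":0},{"claw":-0.6,"travel":[0,0,0],"turn":0},{"claw":-0.6,"travel":[0,0,0],"turn":0}])

```text
time: 4.25
ee_pos: [0.5601, 0.1387, 0.2009]
tcp_rot: [179.9, 0.0, 107.7]
wrist_force: [-6.7, -1.9, 7.4]
opening: 0.0488
```

```bash
python3 -c "
from h import *
im=snap('side','s3');cv2.imwrite('pics/s3c.png',cv2.resize(im[180:300,210:330],None,fx=5,fy=5,interpolation=2))
to(.56,.139,.20,107.6)"
```

```text
t 4.3 pos [0.5601 0.1387 0.2009] rot [1.7995e+02 2.0000e-02 1.0770e+02] op 0.0489 F [-7.2 -2.2  7.9]
travel cm [ 0.03 -0.    0.09] rows 0.021487870648452742
turn 0.1
```

View pics/s3c.png

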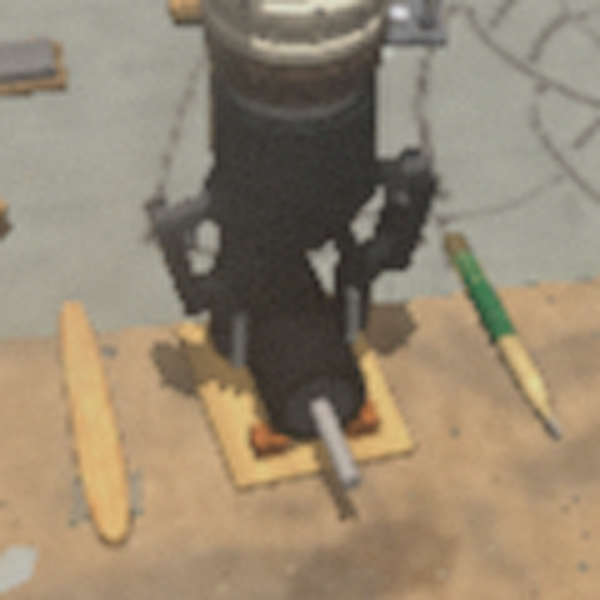

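move_arm(commands=[{"claw":-0.6,"travel":[0,0,-1],"turn":0},{"claw":-0.6,"travel":[0,0,-2],"turn":0},{"claw":-0.6,"travel":[0,0,-3],"turn":0},{"claw":-0.6,"travel":[0,0,-3],"turn":0},{"claw":-0.6,"travel":[0,0,-3],"turn":0}])

```text
time: 4.72
ee_pos: [0.56, 0.1388, 0.3212]
tcp_rot: [180.0, 0.0, 107.7]
wrist_force: [0.3, -0.6, -3.2]
opening: 0.0486
```

move_arm(commands=[{"claw":-0.6,"travel":[0,0,-1],"turn":3},{"claw":-0.6,"travel":[0,0,0],"turn":4},{"claw":-0.6,"travel":[0,0,0],"turn":4},{"claw":-0.6,"travel":[0,0,0],"turn":4},{"claw":-0.6,"travel":[0,0,0],"turn":1}])

```text
time: 5.13
ee_pos: [0.5602, 0.1389, 0.3299]
tcp_rot: [179.9, -0.0, 91.5]
wrist_force: [-0.4, -0.3, -2.4]
opening: 0.0487
```

```bash
python3 -c "
from h import *
im=snap('side','s4');cv2.imwrite('pics/s4c.png',cv2.resize(im[150:290,200:340],None,fx=5,fy=5,interpolation=2))
im=snap('top','t4');cv2.imwrite('pics/t4c.png',cv2.resize(im[150:260,150:270],None,fx=6,fy=6,interpolation=2))
to(.529,-.196,.33,91.6)"
```

```text
t 5.23 pos [0.5602 0.1389 0.3295] rot [ 1.7996e+02 -1.0000e-02  9.1780e+01] op 0.0488 F [-0.6  0.6 -1.9]
travel cm [-33.38  -4.16  -0.06] rows 8.14046919546714
turn 0.18
```

View pics/s4c.png

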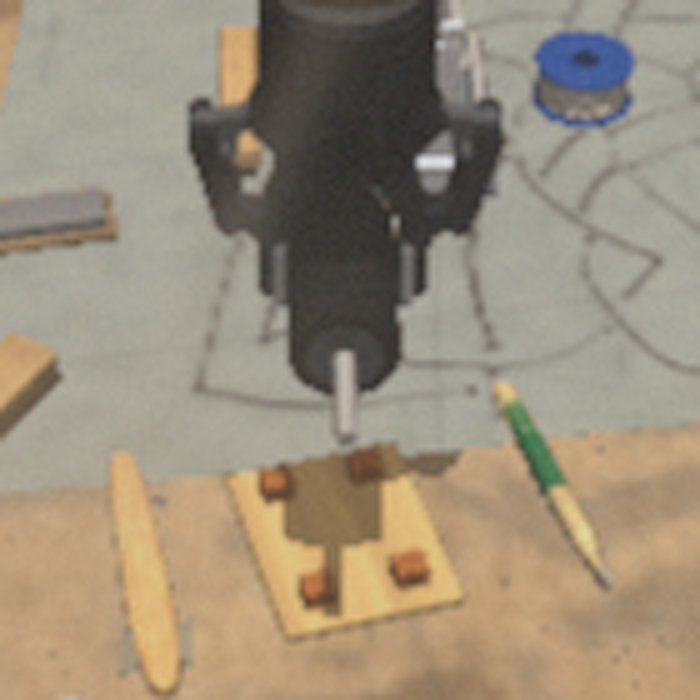

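View pics/t4c.png

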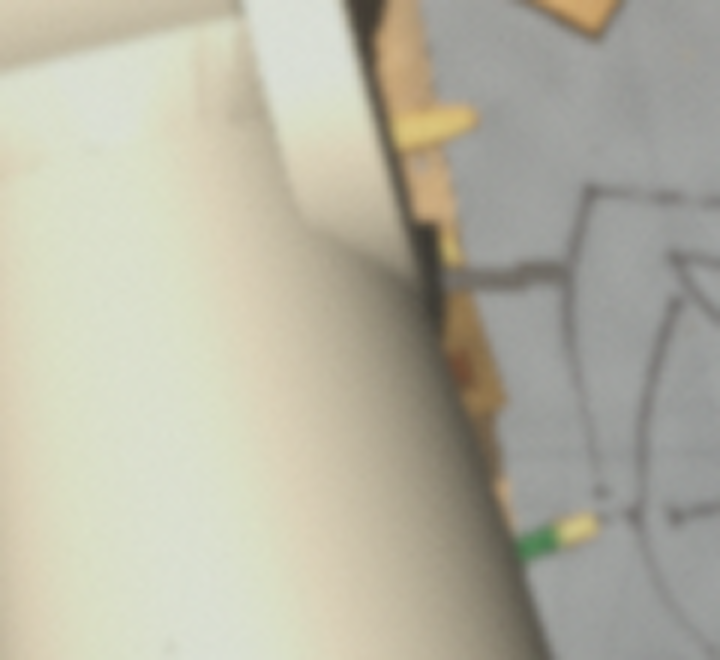

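```bash
python3 -c "
from h import *
a=np.radians(1.8);c=np.array([.5602,.1389])
u=np.array([-np.sin(a),np.cos(a)])
for z in(.16,.1656,.17): print(z,proj('side',[*(c+.095*u),z]),proj('side',[*(c+.045*u),z]),proj('side',[*(c+.045*u),z-.025]))
x=np.array([np.cos(a),np.sin(a)])
for z in(.15,.16,.17,.18):
  print(z,[proj('side',[*(c+.011*u+s*x),z]).round(1) for s in(.025,-.025,.035,-.035)])
"
```

```text
0.16 [269.24461413 238.55593499] [268.71202576 222.22742692] [268.56530809 230.42917157]
0.1656 [269.28118787 236.67286369] [268.74549704 220.35633057] [268.59779403 228.61315715]
0.17 [269.31010459 235.18402898] [268.77195494 218.87729327] [268.62347075 227.17778873]
0.15 [array([257.2, 215.1]), array([279.4, 215. ]), array([252.8, 215.1]), array([283.9, 215. ])]
0.16 [array([257.2, 211.8]), array([279.5, 211.7]), array([252.7, 211.8]), array([284. , 211.7])]
0.17 [array([257.2, 208.5]), array([279.7, 208.4]), array([252.7, 208.5]), array([284.2, 208.4])]
0.18 [array([257.2, 205.1]), array([279.8, 205. ]), array([252.7, 205.1]), array([284.3, 205. ])]
```

move_arm(commands=[{"claw":-0.6,"travel":[-2.5,-0.3,0],"turn":0},{"claw":-0.6,"travel":[-3.3,-0.4,0],"turn":0},{"claw":-0.6,"travel":[-3.3,-0.4,0],"turn":0},{"claw":-0.6,"travel":[-3.3,-0.4,0],"turn":0},{"claw":-0.6,"travel":[-3.3,-0.4,0],"turn":0}])

```text
time: 5.65
ee_pos: [0.5455, -0.0199, 0.3291]
tcp_rot: [180.0, 0.0, 91.9]
wrist_force: [0.6, -0.4, -2.0]
opening: 0.0487
```

move_arm(commands=[{"claw":-0.6,"travel":[-3.3,-0.4,0],"turn":0},{"claw":-0.6,"travel":[-3.3,-0.4,0],"turn":0},{"claw":-0.6,"travel":[-3.3,-0.4,0],"turn":0},{"claw":-0.6,"travel":[-3.3,-0.4,0],"turn":0},{"claw":-0.6,"travel":[-3.3,-0.4,0],"turn":0}])

```text
time: 6.07
ee_pos: [0.5303, -0.1857, 0.3292]
tcp_rot: [180.0, 0.0, 91.8]
wrist_force: [1.4, -0.2, -2.7]
opening: 0.0487
```

move_arm(commands=[{"claw":-0.6,"travel":[-1.2,-0.3,0],"turn":0},{"claw":-0.6,"travel":[0,0,0],"turn":0},{"claw":-0.6,"travel":[0,0,0],"turn":0},{"claw":-0.6,"travel":[0,0,0],"turn":0}])

```text
time: 6.4
ee_pos: [0.5283, -0.1955, 0.3288]
tcp_rot: [180.0, -0.0, 91.8]
wrist_force: [0.3, 0.7, -3.0]
opening: 0.0486
```

```bash
python3 -c "
from h import *
im=snap('side','s5');cv2.imwrite('pics/s5c.png',cv2.resize(im[80:200,230:340],None,fx=6,fy=5,interpolation=2))
im=snap('top','t5');cv2.imwrite('pics/t5c.png',cv2.resize(im[170:250,285:385],None,fx=7,fy=7,interpolation=2))
to(.529,-.196,.285,91.6)"
```

```text
t 6.5 pos [ 0.5284 -0.1951  0.3288] rot [ 1.7999e+02 -1.0000e-02  9.1820e+01] op 0.0487 F [ 0.9  0.3 -2.8]
travel cm [-0.09  0.06  4.38] rows 1.0685797568420103
turn 0.22
```

View pics/s5c.png

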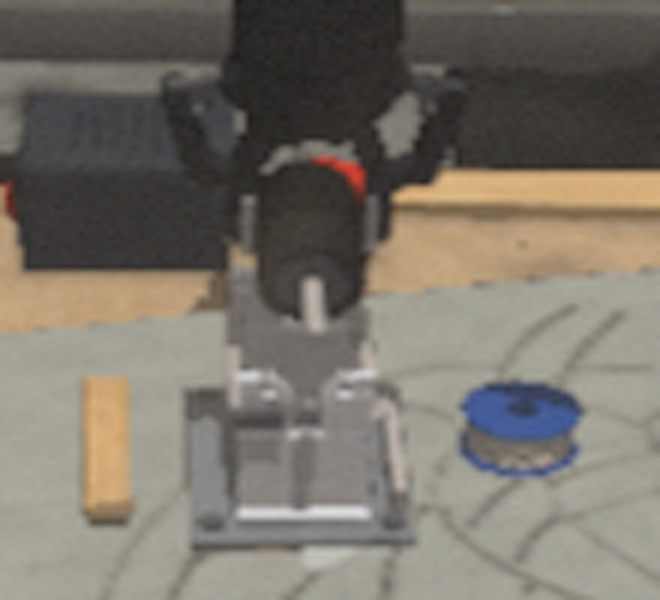

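View pics/t5c.png

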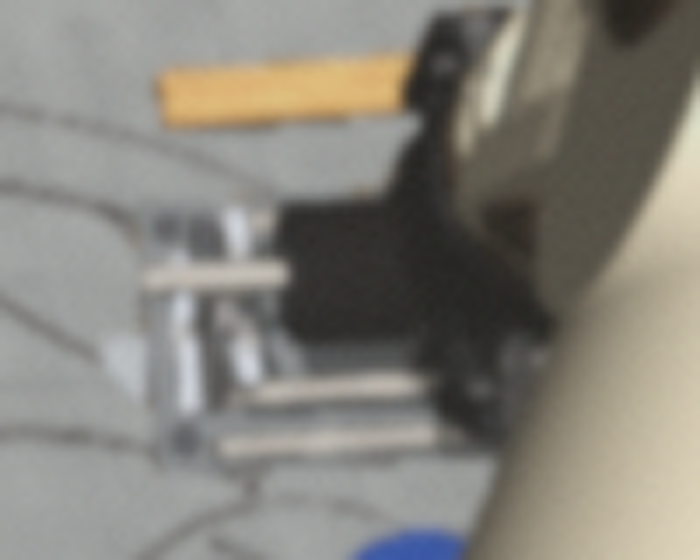

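```bash
python3 -c "
from h import *
from fit import tri
print(tri(('top',305.7,209.7),('side',282.5,144.6)))
a=np.radians(1.8);c=np.array([.5284,-.1951]);u=np.array([-np.sin(a),np.cos(a)])
P=[*(c+.095*u),.1645];print(P,proj('top',P),proj('side',P))
# drum end silhouette
x=np.array([u[1],-u[0]])
# slot centre at cheek top +y, stand fit
"
```

```text
[0.532  0.2303 0.037 ]
[0.5885 0.0463 0.037 ]
[0.53   0.2307 0.037 ]
[0.5896 0.05   0.037 ]
len 0.19249927544695825 0.19028489856576297
tri [0.53096446 0.2304464  0.03699566] [0.58943838 0.04630472 0.03343054]
roller [0.55991231 0.13913766 0.30950398] 17.733271682293342 [ 0.2  0.4 -0.9 -0.1 -0.4 -0.4  0.3 -0.4]
stand [ 0.52886974 -0.19620022  0.02895088] 1.658763289510177 [-0.3 -0.1 -0.6 -0.5 -0.4  0.4 -0.6 -0.6  0.8 -1.   0.1 -0.6  0.1 -1.1
 -0.  -1.2]
[ 0.52494718 -0.10064649  0.17019959]
[np.float64(0.5254159778875778), np.float64(-0.1001468767652555), 0.1645] [305.18124639 209.65518182] [282.45446783 146.56074196]
```

```bash
python3 - <<'E' | tail -5
from fit import *
p=t.x;c,sn=np.cos(p[2]),np.sin(p[2])
for P in([0,57,70],[0,49,70],[0,-49,70],[0,-57,70],[0,53,87]):
    P=np.array(P)/1e3;W=[p[0]+c*P[0]-sn*P[1],p[1]+sn*P[0]+c*P[1],P[2]];print(P,proj('side',W).round(1),proj('top',W).round(1))
E
```

```text
[0.    0.057 0.07 ] [280.6 166.5] [315.1 214.2]
[0.    0.049 0.07 ] [280.5 164.8] [318.2 214.1]
[ 0.    -0.049  0.07 ] [279.2 145. ] [355.2 212.2]
[ 0.    -0.057  0.07 ] [279.1 143.5] [358.3 212.1]
[0.    0.053 0.087] [280.7 160.7] [317.7 213.2]
```

move_arm(commands=[{"claw":-0.6,"travel":[-0.1,0.05,1.5],"turn":0.2},{"claw":-0.6,"travel":[0,0,1.5],"turn":0},{"claw":-0.6,"travel":[0,0,1.5],"turn":0},{"claw":-0.6,"travel":[0,0,0.8],"turn":0},{"claw":-0.6,"travel":[0,0,0.5],"turn":0}])

```text
time: 6.92
ee_pos: [0.5287, -0.1963, 0.2696]
tcp_rot: [-179.9, -0.0, 91.6]
wrist_force: [-0.0, 0.0, -2.2]
opening: 0.0484
```

move_arm(commands=[{"claw":-0.6,"travel":[0,0,0.3],"turn":0},{"claw":-0.6,"travel":[0,0,0.2],"turn":0},{"claw":-0.6,"travel":[0,0,0],"turn":0}])

```text
time: 7.17
ee_pos: [0.5288, -0.1971, 0.2659]
tcp_rot: [180.0, 0.0, 91.5]
wrist_force: [0.2, -0.3, -2.2]
opening: 0.0489
```

```bash
python3 -c "
from h import *
im=snap('side','s6');cv2.imwrite('pics/s6c.png',cv2.resize(im[80:200,230:340],None,fx=6,fy=5,interpolation=2))
to(.529,-.196,.257,91.6)"
```

```text
t 7.22 pos [ 0.5289 -0.1972  0.2663] rot [1.7996e+02 2.0000e-02 9.1520e+01] op 0.0487 F [-0.3  0.5 -2.7]
travel cm [0.12 0.02 0.93] rows 0.22567797824228072
turn -0.08
```

View pics/s6c.png

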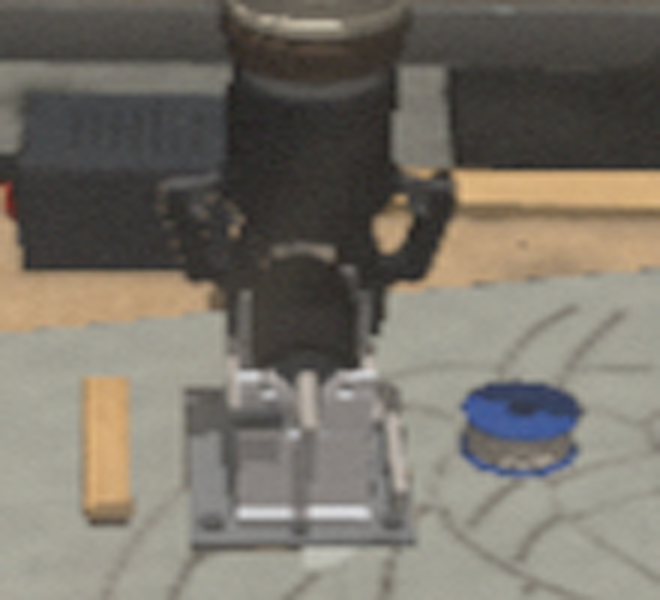

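move_arm(commands=[{"claw":-0.6,"travel":[0.1,0,0.3],"turn":0},{"claw":-0.6,"travel":[0,0,0.2],"turn":0},{"claw":-0.6,"travel":[0,0,0.1],"turn":0},{"claw":-0.6,"travel":[0,0,0],"turn":0}])

```text
time: 7.55
ee_pos: [0.5288, -0.1962, 0.2597]
tcp_rot: [180.0, 0.0, 91.5]
wrist_force: [1.2, -0.3, -3.4]
opening: 0.0485
```

move_arm(commands=[{"claw":-0.6,"travel":[0,0,0.1],"turn":0},{"claw":-0.6,"travel":[0,0,0.1],"turn":0},{"claw":-0.6,"travel":[0,0,0],"turn":0}])

```text
time: 7.8
ee_pos: [0.5287, -0.1963, 0.2583]
tcp_rot: [180.0, 0.0, 91.5]
wrist_force: [-1.0, -0.0, 2.0]
opening: 0.0484
```

move_arm(commands=[{"claw":-0.6,"travel":[0,0,0.1],"turn":0},{"claw":-0.6,"travel":[0,0,0],"turn":0}])

```text
time: 7.97
ee_pos: [0.5287, -0.1963, 0.258]
tcp_rot: [179.9, 0.0, 91.5]
wrist_force: [-2.8, 0.8, 9.2]
opening: 0.0481
```

```bash
python3 -c "
from h import *
im=snap('side','s7');cv2.imwrite('pics/s7c.png',cv2.resize(im[110:190,250:320],None,fx=8,fy=7,interpolation=2))
to(.529,-.196,.257,91.6); print(status.get_obs()['torque'])"
```

```text
t 8.02 pos [ 0.5287 -0.1963  0.2581] rot [1.7992e+02 3.0000e-02 9.1510e+01] op 0.0488 F [-2.9  0.4  8.6]
travel cm [0.03 0.03 0.11] rows 0.025687623309494156
turn -0.09
[0.33089168 0.59689527 0.1395607 ]
```

View pics/s7c.png

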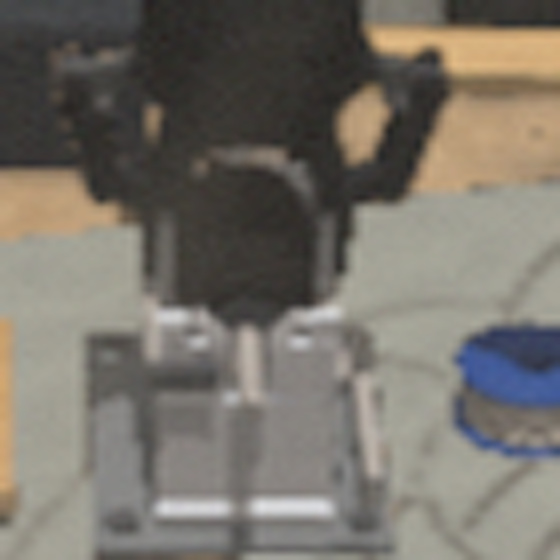

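move_arm(commands=[{"claw":0.2,"travel":[0,0,0],"turn":0},{"claw":1,"travel":[0,0,0],"turn":0},{"claw":1,"travel":[0,0,0],"turn":0},{"claw":1,"travel":[0,0,0],"turn":0},{"claw":1,"travel":[0,0,0],"turn":0}])

```text
time: 8.43
ee_pos: [0.5287, -0.1962, 0.2565]
tcp_rot: [-180.0, -0.0, 91.5]
wrist_force: [-0.5, 0.2, -0.5]
opening: 0.0856
```

move_arm(commands=[{"claw":1,"travel":[0,0,-2],"turn":0},{"claw":1,"travel":[0,0,-3],"turn":0},{"claw":1,"travel":[0,0,-2.5],"turn":0},{"claw":-1,"travel":[0,0,0],"turn":0},{"claw":-1,"travel":[0,0,0],"turn":0}])

```text
time: 8.85
ee_pos: [0.529, -0.1963, 0.3331]
tcp_rot: [179.9, 0.1, 91.5]
wrist_force: [0.7, -0.2, -0.9]
opening: 0.064
```

move_arm(commands=[{"claw":-1,"travel":[0,0,0],"turn":0},{"claw":-1,"travel":[0,0,0],"turn":0},{"claw":-1,"travel":[0,0,0],"turn":0},{"claw":-1,"travel":[0,0,0],"turn":0},{"claw":-1,"travel":[0,0,0],"turn":0}])

```text
time: 9.27
ee_pos: [0.5286, -0.1962, 0.331]
tcp_rot: [-179.9, -0.0, 91.5]
wrist_force: [0.5, -0.3, 1.1]
opening: 0.0007
```

```bash
python3 -c "
from h import *
im=snap('side','s8');cv2.imwrite('pics/s8c.png',cv2.resize(im[110:190,250:320],None,fx=8,fy=7,interpolation=2))
im=snap('top','t8');cv2.imwrite('pics/t8c.png',cv2.resize(im[170:250,285:385],None,fx=7,fy=7,interpolation=2))
to(.529,-.196,.291,91.6); print(status.get_obs()['torque'])"
```

```text
t 9.37 pos [ 0.5287 -0.1962  0.3314] rot [-1.7998e+02 -1.0000e-02  9.1510e+01] op -0.0002 F [-0.2  1.3 -0.4]
travel cm [0.02 0.04 4.04] rows 0.9846048050137874
turn -0.09
[-0.01994907  0.01156743  0.06677127]
```

View pics/s8c.png

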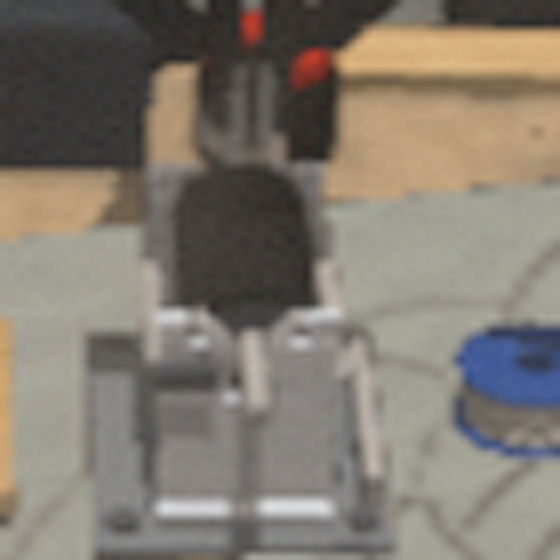

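View pics/t8c.png

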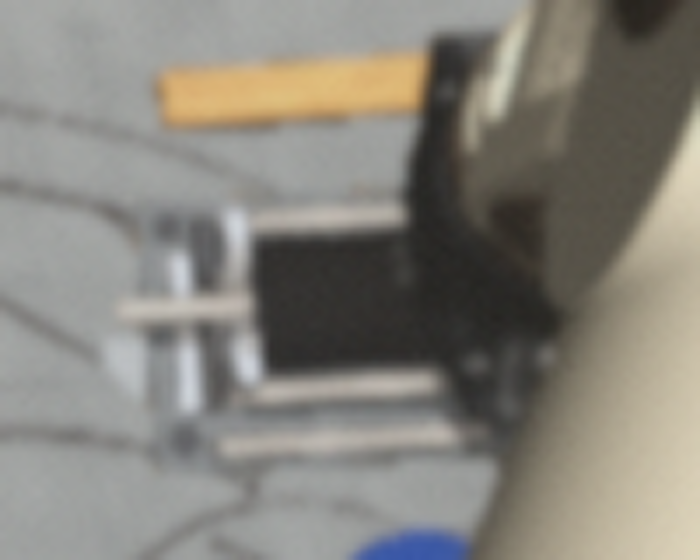

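```bash
python3 - <<'E' | tail -5
from fit import *
p=t.x;c,sn=np.cos(p[2]),np.sin(p[2])
print(tri(('top',301.7,214.3),('side',282.5,167)))
for y in(95,98,101):
  for z in(75,93):
    P=np.array([0,y,z])/1e3;W=[p[0]+c*P[0]-sn*P[1],p[1]+sn*P[0]+c*P[1],P[2]];print(P,proj('side',W).round(1),proj('top',W).round(1))
E
```

```text
[0.    0.095 0.093] [281.4 168.1] [301.8 213.7]
[0.    0.098 0.075] [281.2 174. ] [299.8 214.7]
[0.    0.098 0.093] [281.4 168.8] [300.7 213.7]
[0.    0.101 0.075] [281.3 174.7] [298.7 214.8]
[0.    0.101 0.093] [281.5 169.5] [299.5 213.8]
```

move_arm(commands=[{"claw":-1,"travel":[0,0,1.5],"turn":0},{"claw":-1,"travel":[0,0,1.3],"turn":0},{"claw":-1,"travel":[0,0,0.7],"turn":0},{"claw":-1,"travel":[0,0,0.2],"turn":0},{"claw":-1,"travel":[0,0,0],"turn":0}])

```text
time: 9.78
ee_pos: [0.5285, -0.1961, 0.2938]
tcp_rot: [-179.9, -0.0, 91.5]
wrist_force: [0.0, -0.4, 1.2]
opening: -0.0001
```

move_arm(commands=[{"claw":-1,"travel":[0,0,0.15],"turn":0},{"claw":-1,"travel":[0,0,0.15],"turn":0},{"claw":-1,"travel":[0,0,0],"turn":0}])

```text
time: 10.03
ee_pos: [0.5288, -0.1962, 0.2919]
tcp_rot: [180.0, 0.0, 91.5]
wrist_force: [-0.3, 0.9, 0.1]
opening: 0.0002
```

move_arm(commands=[{"claw":-1,"travel":[0,0,0.15],"turn":0},{"claw":-1,"travel":[0,0,0.15],"turn":0},{"claw":-1,"travel":[0,0,0],"turn":0}])

```text
time: 10.28
ee_pos: [0.5291, -0.1962, 0.2908]
tcp_rot: [179.8, 0.1, 91.5]
wrist_force: [-0.9, 0.8, 9.4]
opening: -0.0001
```

move_arm(commands=[{"claw":-1,"travel":[0,0,0.1],"turn":0},{"claw":-1,"travel":[0,0,0.1],"turn":0},{"claw":-1,"travel":[0,0,0],"turn":0}])

```text
time: 10.53
ee_pos: [0.5293, -0.1963, 0.2901]
tcp_rot: [179.7, 0.1, 91.5]
wrist_force: [-0.5, 1.0, 17.2]
opening: 0.0
```

move_arm(commands=[{"claw":-1,"travel":[0,0,0.1],"turn":0},{"claw":-1,"travel":[0,0,0.1],"turn":0},{"claw":-1,"travel":[0,0,0],"turn":0}])

```text
time: 10.78
ee_pos: [0.5293, -0.1966, 0.2882]
tcp_rot: [179.7, 0.2, 91.5]
wrist_force: [-1.2, -1.4, 17.5]
opening: 0.0003
```

move_arm(commands=[{"claw":-1,"travel":[0,0,0.1],"turn":0},{"claw":-1,"travel":[0,0,0],"turn":0},{"claw":-1,"travel":[0,0,0],"turn":0}])

```text
time: 11.03
ee_pos: [0.5294, -0.1967, 0.2867]
tcp_rot: [179.7, 0.2, 91.5]
wrist_force: [1.6, -2.1, 13.6]
opening: 0.0
```

Catches are giving; continue gently.

move_arm(commands=[{"claw":-1,"travel":[0,0,0.1],"turn":0},{"claw":-1,"travel":[0,0,0.1],"turn":0},{"claw":-1,"travel":[0,0,0],"turn":0}])

```text
time: 11.28
ee_pos: [0.5294, -0.1971, 0.2844]
tcp_rot: [179.7, 0.2, 91.5]
wrist_force: [1.8, -6.0, 12.0]
opening: 0.0001
```

move_arm(commands=[{"claw":-1,"travel":[0,0,0.1],"turn":0},{"claw":-1,"travel":[0,0,0.1],"turn":0},{"claw":-1,"travel":[0,0,0],"turn":0}])

```text
time: 11.53
ee_pos: [0.5295, -0.1978, 0.2826]
tcp_rot: [179.7, 0.4, 91.4]
wrist_force: [1.2, -11.6, 11.1]
opening: -0.0002
```

```bash
python3 -c "
from h import *
im=snap('side','s9');cv2.imwrite('pics/s9c.png',cv2.resize(im[110:190,250:320],None,fx=8,fy=7,interpolation=2))
to(.529,-.196,.273,91.6); print(status.get_obs()['torque'])"
```

```text
t 11.58 pos [ 0.5295 -0.1978  0.2826] rot [179.69   0.36  91.43] op 0.0002 F [  1.3 -11.4  11.6]
travel cm [ 0.19 -0.05  0.96] rows 0.2341043603056422
turn -0.17
[-2.39826459 -0.30160974  0.02428055]
```

View pics/s9c.png

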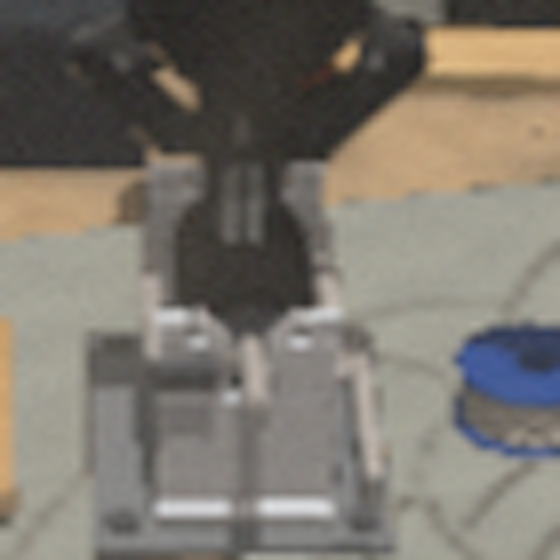

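move_arm(commands=[{"claw":-1,"travel":[0,0,-1],"turn":0},{"claw":-1,"travel":[0,0,-1.5],"turn":0},{"claw":-1,"travel":[0,0,0],"turn":0},{"claw":-1,"travel":[0,0,0],"turn":0}])

```text
time: 11.92
ee_pos: [0.5289, -0.1962, 0.3054]
tcp_rot: [179.9, 0.0, 91.5]
wrist_force: [-0.3, -0.0, 0.3]
opening: -0.0
```

```bash
python3 -c "
from h import *
im=snap('side','s10');cv2.imwrite('pics/s10c.png',cv2.resize(im[110:190,250:320],None,fx=8,fy=7,interpolation=2))
im=snap('top','t10');cv2.imwrite('pics/t10c.png',cv2.resize(im[170:250,285:385],None,fx=7,fy=7,interpolation=2))
to(.529,-.172,.295,91.6); print(status.get_obs()['torque'])"
```

```text
t 12.02 pos [ 0.5286 -0.1961  0.304 ] rot [-1.7996e+02 -2.0000e-02  9.1520e+01] op -0.0001 F [-0.2 -0.9 -0.5]
travel cm [2.41 0.1  0.9 ] rows 0.5869765357033375
turn -0.08
[0.03175186 0.00071236 0.0233208 ]
```

View pics/s10c.png

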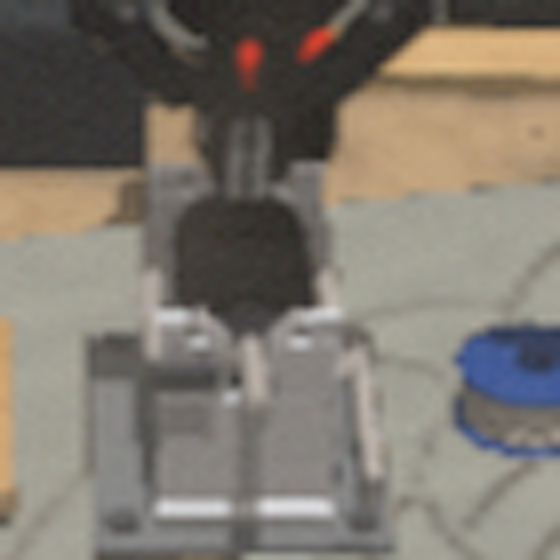

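View pics/t10c.png

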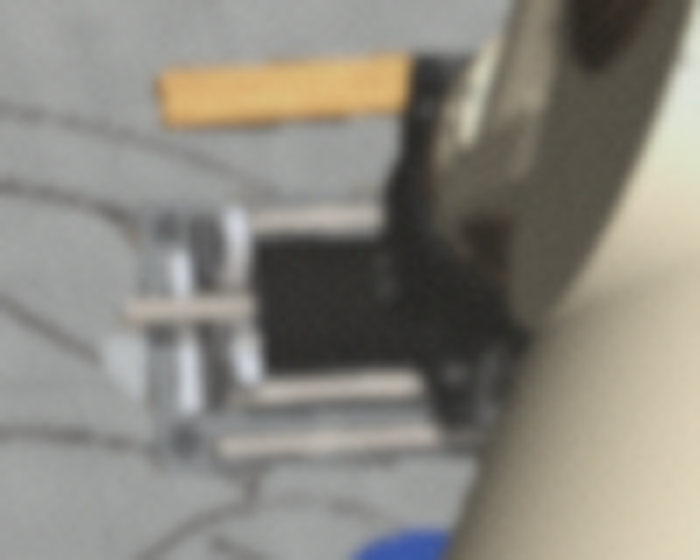

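move_arm(commands=[{"claw":-1,"travel":[2.6,0.1,0],"turn":0},{"claw":-1,"travel":[0,0,0.9],"turn":0},{"claw":-1,"travel":[0,0,0.4],"turn":0},{"claw":-1,"travel":[0,0,0.2],"turn":0},{"claw":-1,"travel":[0,0,0],"turn":0}])

```text
time: 12.43
ee_pos: [0.5288, -0.1705, 0.2885]
tcp_rot: [-179.9, -0.0, 91.5]
wrist_force: [-1.1, -0.7, -1.0]
opening: 0.0
```

move_arm(commands=[{"claw":-1,"travel":[0,0,0.15],"turn":0},{"claw":-1,"travel":[0,0,0.1],"turn":0},{"claw":-1,"travel":[0,0,0],"turn":0}])

```text
time: 12.68
ee_pos: [0.529, -0.1705, 0.2871]
tcp_rot: [-180.0, 0.0, 91.5]
wrist_force: [0.7, -0.7, -0.3]
opening: -0.0001
```

move_arm(commands=[{"claw":-1,"travel":[0,0,0.1],"turn":0},{"claw":-1,"travel":[0,0,0.1],"turn":0},{"claw":-1,"travel":[0,0,0],"turn":0}])

```text
time: 12.93
ee_pos: [0.5291, -0.1706, 0.2859]
tcp_rot: [179.9, 0.1, 91.5]
wrist_force: [-0.7, -1.6, 3.2]
opening: 0.0003
```

move_arm(commands=[{"claw":-1,"travel":[0,0,0.15],"turn":0},{"claw":-1,"travel":[0,0,0.15],"turn":0},{"claw":-1,"travel":[0,0,0],"turn":0}])

```text
time: 13.18
ee_pos: [0.5293, -0.1705, 0.2834]
tcp_rot: [179.9, 0.1, 91.5]
wrist_force: [1.1, -1.8, 6.4]
opening: -0.0001
```

move_arm(commands=[{"claw":-1,"travel":[0,0,0.1],"turn":0},{"claw":-1,"travel":[0,0,0.1],"turn":0},{"claw":-1,"travel":[0,0,0],"turn":0}])

```text
time: 13.43
ee_pos: [0.5293, -0.1701, 0.2813]
tcp_rot: [179.9, -0.0, 91.5]
wrist_force: [0.4, 1.4, 6.8]
opening: 0.0001
```

move_arm(commands=[{"claw":-1,"travel":[0,0,0.1],"turn":0},{"claw":-1,"travel":[0,0,0],"turn":0},{"claw":-1,"travel":[0,0,0],"turn":0}])

```text
time: 13.68
ee_pos: [0.5293, -0.17, 0.2801]
tcp_rot: [179.9, -0.0, 91.5]
wrist_force: [-0.2, 2.4, 5.6]
opening: -0.0
```

move_arm(commands=[{"claw":-1,"travel":[0,0,0.1],"turn":0},{"claw":-1,"travel":[0,0,0.1],"turn":0},{"claw":-1,"travel":[0,0,0],"turn":0}])

```text
time: 13.93
ee_pos: [0.529, -0.1701, 0.277]
tcp_rot: [-180.0, -0.0, 91.5]
wrist_force: [-0.2, 0.2, -0.2]
opening: 0.0
```

move_arm(commands=[{"claw":-1,"travel":[0,0,0.1],"turn":0},{"claw":-1,"travel":[0,0,0.1],"turn":0},{"claw":-1,"travel":[0,0,0],"turn":0}])

```text
time: 14.18
ee_pos: [0.5289, -0.1702, 0.2747]
tcp_rot: [-180.0, -0.0, 91.5]
wrist_force: [0.4, -0.5, -0.1]
opening: -0.0
```

```bash
python3 -c "
from h import *
im=snap('side','s11');cv2.imwrite('pics/s11c.png',cv2.resize(im[110:190,250:320],None,fx=8,fy=7,interpolation=2))
to(.529,-.172,.273,91.6); print(status.get_obs()['torque'])"
```

```text
t 14.23 pos [ 0.5289 -0.1702  0.2748] rot [-1.7997e+02 -1.0000e-02  9.1510e+01] op 0.0 F [ 0.5  0.2 -0.7]
travel cm [-0.18  0.    0.18] rows 0.044749344225309934
turn -0.09
[ 0.01469899 -0.02142334 -0.00720465]
```

View pics/s11c.png

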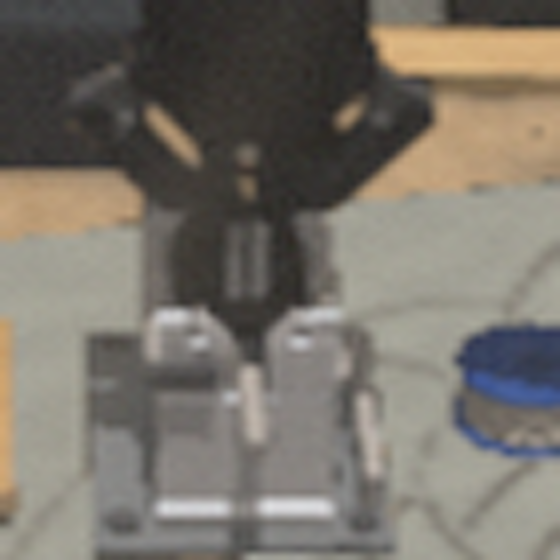

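move_arm(commands=[{"claw":-1,"travel":[0,0,0.15],"turn":0},{"claw":-1,"travel":[0,0,0.15],"turn":0},{"claw":-1,"travel":[0,0,0],"turn":0}])

```text
time: 14.48
ee_pos: [0.5293, -0.1702, 0.2732]
tcp_rot: [179.9, 0.0, 91.5]
wrist_force: [0.1, 1.1, 6.6]
opening: 0.0003
```

move_arm(commands=[{"claw":-1,"travel":[0,0,0.1],"turn":0},{"claw":-1,"travel":[0,0,0],"turn":0}])

```text
time: 14.65
ee_pos: [0.5295, -0.1702, 0.2731]
tcp_rot: [179.8, 0.0, 91.5]
wrist_force: [0.3, 1.7, 10.3]
opening: 0.0004
```

move_arm(commands=[{"claw":-1,"travel":[0,0,-1.5],"turn":0},{"claw":-1,"travel":[-2.6,0,0],"turn":0},{"claw":-1,"travel":[-2.5,0,0],"turn":0},{"claw":-1,"travel":[0,0,0.8],"turn":0},{"claw":-1,"travel":[0,0,0],"turn":0}])

```text
time: 15.07
ee_pos: [0.53, -0.2219, 0.2766]
tcp_rot: [-179.9, -0.0, 91.4]
wrist_force: [0.8, 0.1, -0.5]
opening: 0.0
```

move_arm(commands=[{"claw":-1,"travel":[0,0,0.3],"turn":0},{"claw":-1,"travel":[0,0,0.2],"turn":0},{"claw":-1,"travel":[0,0,0],"turn":0}])

```text
time: 15.32
ee_pos: [0.5305, -0.2205, 0.2734]
tcp_rot: [180.0, 0.0, 91.6]
wrist_force: [0.0, -0.6, 0.8]
opening: 0.0001
```

move_arm(commands=[{"claw":-1,"travel":[0,0,0.15],"turn":0},{"claw":-1,"travel":[0,0,0.1],"turn":0},{"claw":-1,"travel":[0,0,0],"turn":0}])

```text
time: 15.57
ee_pos: [0.5309, -0.2205, 0.273]
tcp_rot: [179.8, 0.1, 91.6]
wrist_force: [1.2, 1.7, 12.0]
opening: -0.0002
```

Stiff contact at the same height (0.273), so both ends are home. Retreat and look.

move_arm(commands=[{"claw":-1,"travel":[0,0,-2],"turn":0},{"claw":-1,"travel":[0,0,-4],"turn":0},{"claw":-1,"travel":[0,0,-4],"turn":0},{"claw":-1,"travel":[-4,0,-1],"turn":0},{"claw":-1,"travel":[-4,0,0],"turn":0}])

```text
time: 15.98
ee_pos: [0.533, -0.3001, 0.386]
tcp_rot: [179.6, 0.2, 91.8]
wrist_force: [1.3, -0.1, -0.1]
opening: -0.0001
```

move_arm(commands=[{"claw":-1,"travel":[-4,-1,0],"turn":0},{"claw":-1,"travel":[-3,-2.8,0],"turn":0},{"claw":-1,"travel":[0,-3,0],"turn":0},{"claw":-1,"travel":[0,-3,0],"turn":0},{"claw":-1,"travel":[0,0,0],"turn":0}])

```text
time: 16.4
ee_pos: [0.4327, -0.3739, 0.3809]
tcp_rot: [-179.9, -0.0, 91.4]
wrist_force: [-1.3, 1.6, 0.1]
opening: -0.0
```

```bash
python3 -c "
from h import *
im=snap('side','s12');cv2.imwrite('pics/s12c.png',cv2.resize(im[110:190,250:320],None,fx=8,fy=7,interpolation=2))
im=snap('top','t12');cv2.imwrite('pics/t12c.png',cv2.resize(im[170:250,285:385],None,fx=7,fy=7,interpolation=2))
cv2.imwrite('pics/t12f.png',im)
to(.529,-.172,.273,91.6)"
```

```text
t 16.5 pos [ 0.4357 -0.3735  0.3811] rot [1.7996e+02 2.0000e-02 9.1460e+01] op -0.0003 F [-1.1  0.3  0.1]
travel cm [19.91  9.84 10.81] rows 4.855941164000137
turn -0.14
```

View pics/s12c.png

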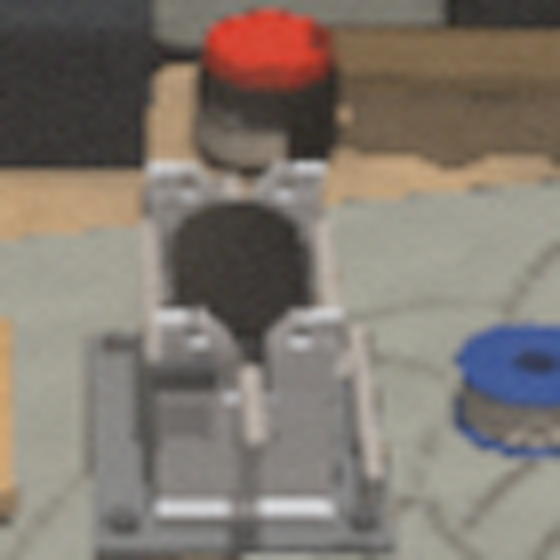

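View pics/t12c.png

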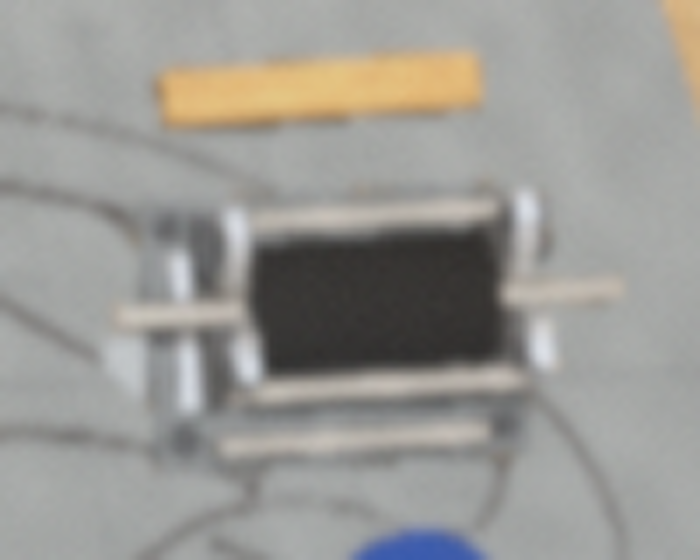

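```bash
python3 - <<'E' | tail -6
from fit import *
p=t.x;c,sn=np.cos(p[2]),np.sin(p[2])
for y in(95,-95):
    P=np.array([0,y,75])/1e3;W=[p[0]+c*P[0]-sn*P[1],p[1]+sn*P[0]+c*P[1],P[2]];print(P,proj('side',W).round(1),proj('top',W).round(1))
for u,v in((301.4,215.1),(374.1,211.1)):
    d=(at('top',u,v,.075)-[p[0],p[1],0])*1e3; print('stand frame mm',[c*d[0]+sn*d[1],-sn*d[0]+c*d[1]])
import cv2
a=cv2.imread('pics/top0.png').astype(int);b=cv2.imread('pics/t12.png').astype(int)
for n,(u,v) in dict(brush=(331,182),reel=(345,256),cutter=(227,245),fid=(203,175),block=(243,146),stone=(291,144)).items():
    print(n,np.abs(a-b)[v-12:v+12,u-12:u+12].mean().round(1),end=' ')
E
```

```text
-0.  -1.2]
[0.    0.095 0.075] [281.2 173.4] [300.9 214.7]
[ 0.    -0.095  0.075] [278.7 135. ] [373.2 211.1]
stand frame mm [np.float64(-1.2009144226697726), np.float64(93.90313662256077)]
stand frame mm [np.float64(-0.09526618422916444), np.float64(-97.30191192775617)]
brush 1.0 reel 1.1 cutter 2.7 fid 1.2 block 1.1 stone 1.1
```

```bash
python3 -c "
from workcell import bot
print(bot.job_done())"
```

```text
the job is handed in; nothing more can be done
None
```

The roller is seated in the stand with both axle ends on the slot bottoms, and I handed the job in at about 16.5 s of the 51 s allowed. It gives no verdict, so success rests on my own checks below.

**What I did:** I gripped the drum in the middle, lifted it to an axle height of about 165 mm and set the axle gently on the spring catches. I then let go and pressed from above with the closed fingers. The −y end went past its catch first and the +y end stayed up, so I backed off and pressed over the +y side until it snapped in too. The highest vertical wrist force I read was 17.5 N.

**Last checks:**
- **Seating:** light presses over each end met firm contact at the same flange height of 0.273 m. That puts the drum top at 100 mm and the axle at 75 mm.
- **Position:** in the top picture the axle ends lie about 1.2 mm and 0.1 mm from the slot line. The roller is about 1.7 mm off centre along the axle. All are within the limits, with about 1–2 mm measuring error.
- **Release:** the arm is clear of everything and the wrist force is near zero. I did not measure the roller's speed directly.
- **Bystanders:** image patches around the brush, reel, fid, block and stone match the start picture. The cutter's patch differs slightly more (2.7 against about 1.1). I put that down to the now-empty cradle and its shadows next to it, and I did not check it further. The arm did not go near the cutter.

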